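# Close a clay extruder with its sprung bayonet cap

### The job

Close the clay extruder standing on the table with its end cap, the aluminium plug with two side lugs and a black wing: enter the two lugs through the two slots of the barrel's mouth, push the cap down against the spring as far as it goes, twist it clockwise (seen from above) to the stop, and let it rise into its lock and go of it. Leave the fresh clay pot and the white jar lid where they stand.

Things in the scene. Friction and masses are not known exactly. Their poses are not given: they have to be found in the camera images.
- cap_center (a point): Centre of the loose bayonet end cap (0.26 to 0.38 kg, 76 mm tall, upright on the table), 38 mm above its underside. z is its axis, up; x runs along the wing and through both lugs. Aluminium plug, 58 mm in diameter, up to 34 mm above the underside; round head 72 mm in diameter, from 34 to 42 mm.
- cap_wing (a point): Middle of the cap's black wing, a bar grip 66 mm long along x, 16 mm thick along y, 34 mm tall, from 42 to 76 mm above the cap's underside; this point is at 59 mm. Grip it across its thickness. Same axes as the cap.
- cap_lugs (a point): On the cap's axis at the lugs' mid-height, 15 mm above its underside. Two square steel lugs, along +x and -x, 16 mm wide, 10 mm thick, reach 40 mm from the axis. The plain 10 mm of plug below them centres the cap in the mouth (3 mm play all round).
- barrel_mouth (a point): Centre of the extruder's open mouth, at the top of its steel rim, 110 mm above the table; z up, x along the longer side of the foot plate (140 x 120 mm, immovable). Barrel 108 mm in diameter, bore 64 mm. Two opposite slots in the rim, open upward, let the lugs through with about 3 mm spare each side (0.09 rad either way).
- barrel_slots (a point): Same axes as the mouth, 5 mm below it. The slots' line is NOT measured and changes each run: anywhere within 0.45 rad either way of this x axis. Find it by sight or touch: with lugs resting on the rim the cap's centre is 28 mm above the mouth; dropped into the slots, on the spring plate, 23 mm. The cap works either way round (half turn).
- barrel_plate (a point): Top of the white spring plate in the bore, 15 mm below the mouth when free (the point does not move). It takes 6 N to start and 0.4 N more per mm. Pushed home (about 14 N) the cap's head meets the rim, cap centre 4 mm above the mouth; only below 8 mm do the lugs pass under the lip beside the slots.
- barrel_lock (a point): On the axis, 5 mm below the mouth: height of the pocket roofs. Twisted clockwise seen from above, the pushed-in cap meets a solid stop about 1.0 rad past the slots' middle (the other way is blocked). From 0.82 rad to the stop the spring can lift the lugs into the pockets: the cap locks with its centre 13 mm above the mouth; left short it stays at 8 mm.
- clay_pot: Fresh grey clay cup, 80 mm wide, 70 mm tall, standing on the table; origin at the centre of its underside. Leave it.
- jar_lid: White ceramic jar lid, 60 mm wide, 50 mm tall with a small round knob, no lugs: not the cap. Origin at the centre of its underside. Leave it.

How it is judged:
At the end, for the whole second after the job is handed in: The cap is locked and at rest: its centre 13 mm (10.5 to 15.5 mm) above the mouth centre, which it has only with its lugs risen into the locking pockets; within 5 mm of the barrel's axis and within 0.07 rad of upright. The clay pot and jar lid are within 20 mm of where they began (z of cap_center in the frame of barrel_mouth between 0.0105 and 0.0155 m and horizontal distance between cap_center and barrel_mouth below 0.005 m and angle between cap_center's own z axis and vertical below 0.07 rad and linear speed of cap below 0.02 m/s and distance of each of clay_pot, jar_lid from where it was at the start of the episode below 0.02 m); the robot touches nothing.
It fails at once if the clay pot is moved more than 20 mm (distance of clay_pot from where it was at the start of the episode above 0.02 m).
It fails at once if the jar lid is moved more than 20 mm (distance of jar_lid from where it was at the start of the episode above 0.02 m).
It also fails if it takes over 56 s, if anything falls off the work surface, if the arm or the gripper's body presses on something with over 40 N, if the wrist force passes 120 N, or if a joint passes its speed limit or range.

### The arm

A 7-joint arm with a two-finger parallel gripper is mounted at the origin on the work surface. World frame = base frame: x ahead of the robot, y to its left, z up, the work surface at z = 0. Lengths are in m, angles in rad, forces in N, time in s.
With the tool pointing down it reaches from about 0.425 to 0.95 m from the base axis. Payload 4.7 kg.
Tool frame: the origin (TCP) lies at the very end of the fingers, on their centre line; the grasp point (between the pads) lies 19 mm behind it; z points along the fingers, y is the line along which they close (so a half turn about z gives the same grasp; the last joint's range is limited). The gripper opens to 87 mm and grips with 3 to 60 N. Pads are 19 mm wide; open, the fingers measure 117 mm over their backs; the gripper's body (75 mm by 190 mm) begins 51 mm behind the grasp point.
Start: joints at [-1.371, 0.469, -0.049, 1.532, 0.024, 1.141, -0.082], TCP at [0.153, 0.657, 0.223] pointing down, gripper open.
Joint ranges: [-2.59, 2.59], [-0.33, 1.99], [-1.39, 1.29], [0.1, 2.45], [-1.04, 4.18], [0.21, 1.99], [-2.66, 2.66]. Speed limits (rad/s): [2.57, 2.57, 3.14, 3.14, 3.14, 3.14, 3.14].

### API

Orientations are given as a unit quaternion [w, x, y, z].
In Python, from bench import arm, cams, job gives the robot as it stands.
- The arm moves only by the shell command python3 -m jog 'ROWS' [FORCE]. ROWS is a JSON object of lists of equal length, an entry for each row: "claw": the opening, from -1 (shut) to 1 (fully open), so that 0 is half open; "linear": the shift along the world's x, y, z in cm, a list of three; "roll": the turn about the world's z in degrees. A call has 1 to 8 rows; each row is the pose to reach, as a shift and turn from the pose commanded when the call began; what a row does not reach only later rows make up. A row lasts 1/12 s, in which the tool goes at most 41.7 mm and 7.16 degrees, less where a joint would pass 70% of its speed; a pose out of reach is approached as far as the arm can. A call with a gripper value outside its range is refused whole. The fingers move at their own pace and stop on an object; FORCE is the grip in N (left out, the last holds). Time passes only in rows, so rows that repeat a pose let the fingers close. It gives the time, the measured TCP pose, the force, the opening and the grip force at its end, in the units of the state.
- arm.get_obs(): the state, without advancing time (a new reading comes with each control period).
- cams.capture(name): name is "scene" or "top"; returns a dict with "img" (480x640x3 uint8, red, green, blue), "K" (3x3 intrinsics, pixels), "k1" (the pictures are not rectified: a ray, as slopes to the right and down, at radius r is drawn at 1 + k1 r^2 times it, then the intrinsics apply), "xyz" and "orientation" of the camera in the world. Camera axes: x right, y down, z forward; pixel columns grow to the right and rows downward; lengths in m; the calibration is good to about 2 mm. A picture is of the moment at which its call begins. There is no depth.
- job.hand_in(): hands the job in; it is judged then, once.
Trained networks look in a picture, given as the dict that the camera call returned (one of the last four; its "shot" number tells which), for a name from the list of things; names that differ only in an ending like _2 or _b are one class to them, and where a whole thing is asked for, a point or a joint stands for the part that bears it (a point fixed in the world has none). Each returns a list of dicts, best first, with "conf" (0 to 1); they miss things now and then, are a little off and sometimes report something else, mostly with a low value. They report only what shows in the picture. A call takes as long as a camera call.
- cams.spot_in(picture, thing): "position" ([row, column] in pixels, amid what is visible of it).
- cams.cut_out(picture, thing): "mask" (480x640 bool, what is visible of it) and "position" ([row, column] in pixels, amid what is visible of it).
The state is a dict: "clock": time; "qpos": joint angles; "qvel": joint speeds; "joint_efforts": joint torques, N m; "eef_pos": TCP position; "eef_rot": TCP orientation; "ft_force": force on the tool from outside, world axes, zero at the start; "wrist_torque": the same for the moment, N m; "opening": finger opening in m; "grasp_force": force on a finger pad.
Only numpy, scipy, OpenCV 4.12 (cv2) and the standard library are available. Lean on these libraries where they do the work, as an engineer would, in place of code of your own. Each camera call takes 0.05 s, during which the arm holds its last target. There are 200 camera calls.

## Working session

There is one attempt and no reset: what is moved stays moved. The work goes in short steps, Python scripts to look and compute and a shell command to move; the robot and the scene stay as the last step left them, time stands still between calls to the robot, and variables do not carry over. Pictures are saved under pics/ and viewed, at most 10 in all, crops included, and the job is handed in when it is done.

```bash
ls; mkdir -p pics; cat > h.py <<'E'
import numpy as np, cv2
from scipy.spatial.transform import Rotation as R
from bench import arm, cams, job
def Rm(p):
    q=p["orientation"]; return R.from_quat([q[1],q[2],q[3],q[0]]).as_matrix()
def ray(p,rc):
    K=np.array(p["K"]); d=np.array([p["k1"],0,0,0,0],float)
    u=cv2.undistortPoints(np.array([[[rc[1],rc[0]]]],float),K,d)[0,0]
    return Rm(p)@np.array([u[0],u[1],1])
def at_z(p,rc,z):
    r=ray(p,rc);o=np.array(p["xyz"]);return o+r*(z-o[2])/r[2]
def proj(p,X):
    M=Rm(p).T; t=-M@np.array(p["xyz"]); return cv2.projectPoints(np.atleast_2d(X).astype(float),cv2.Rodrigues(M)[0],t,np.array(p["K"]),np.array([p["k1"],0,0,0,0],float))[0][:,0]
def save(p,n): cv2.imwrite("pics/"+n,cv2.cvtColor(p["img"],cv2.COLOR_RGB2BGR))
E
python3 - <<'E'
from h import *
ps={n:cams.capture(n) for n in("top","scene")}
for n,p in ps.items():
    save(p,n+"0.png"); print(n,p["xyz"],p["k1"],np.round(Rm(p)[:,2],2))
    for t,z in dict(cap_wing=.059,cap_center=.038,cap_lugs=.015,barrel_mouth=.11,barrel_slots=.105,barrel_plate=.095,clay_pot=.035,jar_lid=.025).items():
        print(t,[(np.round(d["conf"],2),np.round(d["position"]),np.round(at_z(p,d["position"],z),4)[:2]) for d in cams.spot_in(p,t)[:2]])
o=arm.get_obs();print(o)
E
```

```text
pics
top [0.52230731 0.00272167 1.00172404] -0.09442981278161534 [ 0.06 -0.02 -1.  ]
cap_wing [(np.float64(0.73), array([254., 173.]), array([0.5363, 0.2213]))]
cap_center [(np.float64(0.66), array([257., 173.]), array([0.531 , 0.2262]))]
cap_lugs [(np.float64(0.61), array([258., 175.]), array([0.5295, 0.228 ]))]
barrel_mouth [(np.float64(0.75), array([268., 390.]), array([ 0.5049, -0.1439]))]
barrel_slots [(np.float64(0.56), array([268., 392.]), array([ 0.5044, -0.1489]))]
barrel_plate []
clay_pot [(np.float64(0.65), array([194., 301.]), array([ 0.6382, -0.0025]))]
jar_lid [(np.float64(0.88), array([288., 308.]), array([ 0.4715, -0.011 ])), (np.float64(0.57), array([268., 392.]), array([ 0.5031, -0.1624]))]
scene [0.99617165 0.19062246 0.53528953] -0.06526079174142586 [-0.65 -0.32 -0.68]
cap_wing [(np.float64(0.59), array([300., 478.]), array([0.5566, 0.2228]))]
cap_center [(np.float64(0.62), array([303., 479.]), array([0.5415, 0.2267]))]
cap_lugs [(np.float64(0.62), array([304., 480.]), array([0.5214, 0.2291]))]
barrel_mouth [(np.float64(0.56), array([217., 246.]), array([ 0.6076, 
[... 443 characters left out ...]
0.46856472, -0.04858698,  1.53250628,  0.02407574,
        1.14101624, -0.08232188]), 'qvel': array([-1.17410236e-03,  5.26829451e-04, -9.55742298e-04, -7.94183114e-05,
        2.02566366e-04,  1.20565122e-03,  2.29036573e-05]), 'joint_efforts': array([ 2.88051688e-04, -5.07826817e+01, -8.09542299e-02, -2.36447489e+01,
       -6.13861182e-02,  3.11671675e-02,  4.61227557e-06]), 'eef_pos': array([0.15304864, 0.65743028, 0.22259394]), 'eef_rot': array([-2.27862509e-05,  1.14162599e-01,  9.93462077e-01,  4.64035870e-05]), 'ft_force': array([-0.11996209,  0.56622249, -0.41656478]), 'wrist_torque': array([-0.00511598, -0.00850358, -0.03815666]), 'grasp_force': 0.0, 'opening': 0.08720109779544984}
```

```bash
python3 - <<'E'
import cv2,numpy as np
a=cv2.imread("pics/top0.png")
c1=a[200:320,110:240]; c2=a[205:325,325:455]
b=np.hstack([cv2.resize(c,None,fx=3,fy=3,interpolation=cv2.INTER_CUBIC) for c in(c1,c2)])
cv2.imwrite("pics/c0.png",b)
E
```

```text
(no output)
```

View pics/top0.png

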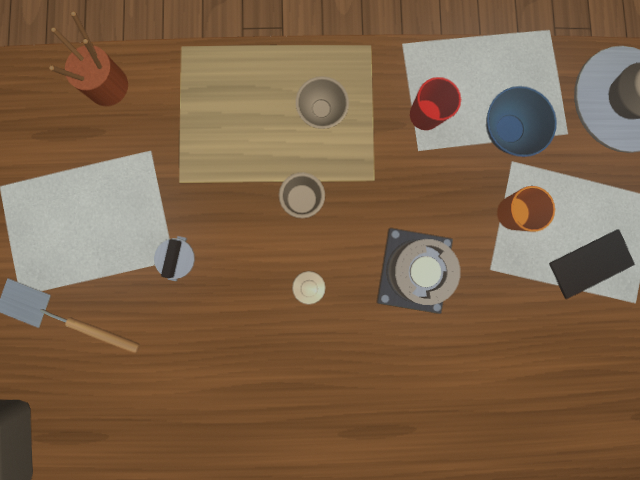

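View pics/c0.png

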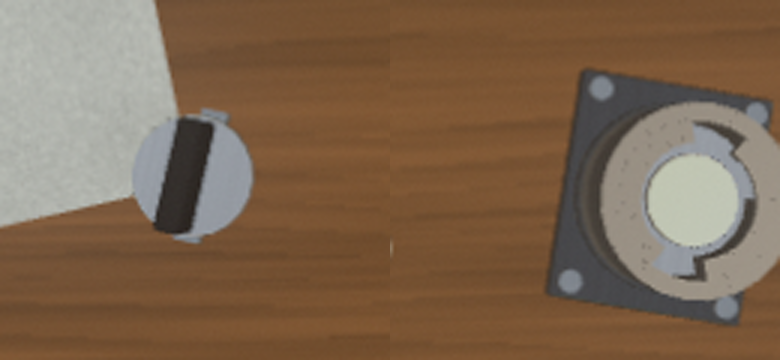

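View pics/scene0.png

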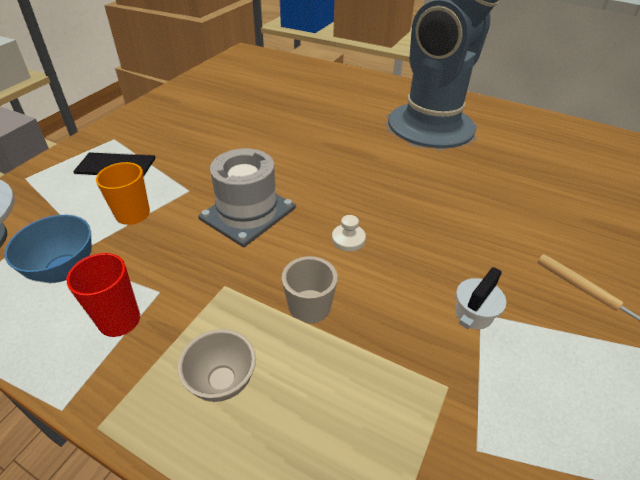

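The top view shows the cap at about (258,174) with its wing near-vertical in the image, and the barrel rim centred at about (271,427). The slots lean about 17° clockwise from image-up. The jar lid is at (288,309) and the clay pot at (195,302). I'll fit models to refine these.

```bash
cat > fit.py <<'E'
from h import *
from scipy.optimize import minimize
def Z(a): return np.array([[np.cos(a),-np.sin(a),0],[np.sin(a),np.cos(a),0],[0,0,1]])
th=np.linspace(0,2*np.pi,120,endpoint=False)
def circ(c,r,z): return np.c_[c[0]+r*np.cos(th),c[1]+r*np.sin(th),np.full(120,z)]
def dts(p):
    g=cv2.GaussianBlur(cv2.cvtColor(p["img"],cv2.COLOR_RGB2GRAY),(3,3),0)
    return cv2.distanceTransform((cv2.Canny(g,40,100)==0).astype(np.uint8),cv2.DIST_L2,5)
def samp(d,uv): return cv2.remap(d,uv[:,0].astype(np.float32).reshape(1,-1),uv[:,1].astype(np.float32).reshape(1,-1),cv2.INTER_LINEAR)[0]
def fitc(ps,c0,rs):
    D=[dts(p) for p in ps]
    f=lambda c:sum(np.minimum(samp(d,proj(p,circ(c,r,z))),4).mean() for p,d in zip(ps,D) for r,z in rs)
    best=min(((f(np.array(c0)+[i,j]),i,j) for i in np.arange(-.02,.021,.002) for j in np.arange(-.02,.021,.002)))
    m=minimize(f,np.array(c0)+best[1:],method="Nelder-Mead",options=dict(initial_simplex=np.array(c0)+np.array(best[1:])+np.array([[0,0],[.002,0],[0,.002]])))
    return m.x,m.fun
def fitwing(p,g0,zb=.042):
    im=p["img"].astype(int); 
    c=proj(p,[*g0[:2],zb+.02])[0]; yy,xx=np.mgrid[:480,:640]
    M=((im.max(2)<75)&(np.hypot(xx-c[0],yy-c[1])<35)).astype(np.uint8)
    B=np.array([[sx*.033,sy*.008,z] for sx in(1,-1) for sy in(1,-1) for z in(zb,zb+.034)])
    def f(q):
        h=cv2.convexHull((proj(p,B@Z(q[2]).T+[q[0],q[1],0])*16).astype(np.int32))
        m=np.zeros((480,640),np.uint8);cv2.fillConvexPoly(m,h,1,shift=4)
        return -(m&M).sum()/max((m|M).sum(),1)
    q=min((np.array([g0[0]+i,g0[1]+j,a]) for i in(-.006,0,.006) for j in(-.006,0,.006) for a in g0[2]+np.linspace(-.3,.3,13)),key=f)
    m=minimize(f,q,method="Nelder-Mead",options=dict(initial_simplex=q+np.array([[0,0,0],[.004,0,0],[0,.004,0],[0,0,.1]]),maxiter=300))
    return m.x,m.fun,M.sum()
E
python3 - <<'E'
from fit import *
t=cams.capture("top");s=cams.capture("scene")
b0=at_z(t,(271.5,427),.11)[:2];c0=at_z(t,(258.3,174),.042)[:2]; print(b0,c0)
R_=[(.054,.11)]
for n,ps in(("t",[t]),("s",[s]),("ts",[t,s])): print("barrel",n,*fitc(ps,b0,R_),"cap",*fitc(ps,c0,[(.036,.042)]))
b=fitc([t,s],b0,R_)[0]
for n,p in(("t",t),("s",s)): print("wing",fitwing(p,[*c0,-.17]))
# polar unwrap about rim
for n,p in(("t",t),("s",s)):
    rows=[]
    A=np.radians(np.arange(0,360,1))
    for r in np.arange(.026,.058,.0005):
        uv=proj(p,np.c_[b[0]+r*np.cos(A),b[1]+r*np.sin(A),np.full(360,.11)])
        rows.append(cv2.remap(p["img"],uv[:,0].astype(np.float32).reshape(1,-1),uv[:,1].astype(np.float32).reshape(1,-1),cv2.INTER_LINEAR)[0])
    im=cv2.cvtColor(np.array(rows),cv2.COLOR_RGB2BGR); cv2.imwrite(f"pics/pol_{n}.png",im)
a=np.vstack([cv2.resize(cv2.imread(f"pics/pol_{n}.png"),(720,256)) for n in "ts"])
for k in range(0,360,30): cv2.putText(a,str(k),(2*k,12),0,.4,(0,0,255)); a[:,2*k]=(0,0,255)
cv2.imwrite("pics/pol.png",a)
E
```

```text
[ 0.49676301 -0.20594455] [0.52933797 0.22427151]
barrel t [ 0.49670724 -0.20687637] 0.3031821548938751 cap [0.52925483 0.2252968 ] 0.4557405412197113
barrel s [ 0.49899581 -0.20548297] 0.18218587338924408 cap [0.5313836  0.22558071] 0.4862214922904968
barrel ts [ 0.49728128 -0.20662205] 0.8558281064033508 cap [0.53079803 0.22540077] 1.1463536024093628
wing (array([ 0.52689353,  0.20049373, -0.29222222]), np.float64(0.0), np.uint64(464))
wing (array([ 0.53400464,  0.19160484, -0.33666667]), np.float64(0.0), np.uint64(609))fit.py:24: RuntimeWarning: overflow encountered in scalar negative
  return -(m&M).sum()/max((m|M).sum(),1)
```

View pics/pol.png

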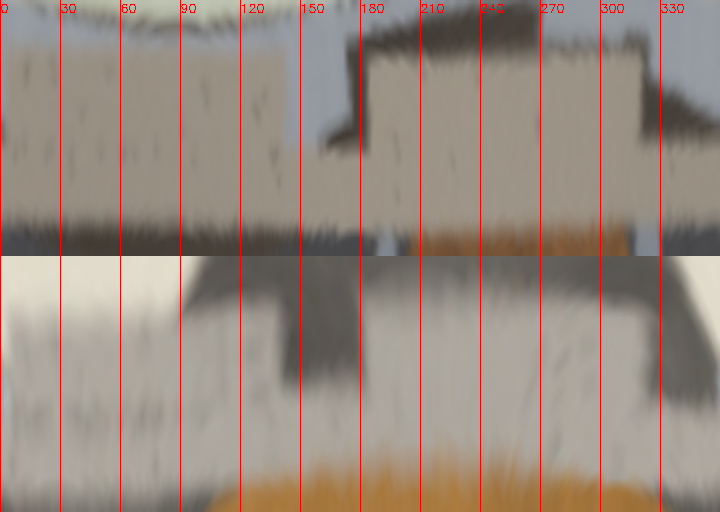

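The polar view shows slot edges at 142°/183° and 321°/361° in the top camera and 141°/182° and 322°/358° in the scene camera, so the slot line is about -18° in the world frame. The wing fit failed on an integer-type bug, which I'll fix now.

```bash
sed -i 's/return -(m&M).sum()\/max((m|M).sum(),1)/return -float((m\&M).sum())\/float((m|M).sum()+1)/' fit.py
python3 - <<'E'
from fit import *
t=cams.capture("top");s=cams.capture("scene")
for n,p in(("t",t),("s",s)): print("wing",fitwing(p,[.5305,.2254,-.2]))
o=arm.get_obs();q=o["eef_rot"];m=R.from_quat([*q[1:],q[0]]).as_matrix();print(m.round(3),o["eef_pos"])
E
```

```text
wing (array([ 0.53049514,  0.22532787, -0.24699049]), np.float64(-0.804159445407279), np.uint64(464))
wing (array([ 0.53118519,  0.22578889, -0.19398148]), np.float64(-0.8319672131147541), np.uint64(609))
[[-0.974  0.227 -0.   ]
 [ 0.227  0.974  0.   ]
 [ 0.     0.    -1.   ]] [0.15305616 0.65742716 0.22257998]
```

```bash
python3 -m jog '{"claw":[0.2,0.2,0.2,0.2,0.2,0.2,0.2,0.2],"linear":[[2.4,-2.7,0],[4.8,-5.4,0],[7.2,-8.1,0],[9.6,-10.8,0],[12,-13.5,0],[14.4,-16.2,0],[16.8,-18.9,0],[19.2,-21.6,0]],"roll":[0,0,0,0,0,0,0,0]}' 30
python3 -m jog '{"claw":[0.2,0.2,0.2,0.2,0.2,0.2,0.2,0.2],"linear":[[2.6,-3,0],[5.2,-6,0],[7.8,-9,0],[10.4,-12,0],[13,-15,0],[15.6,-18,0],[18.5,-21.6,0],[18.5,-21.6,0]],"roll":[0,0,0,0,0,0,0,0]}'
```

```text
clock: 1.77
eef_pos: [0.346, 0.44, 0.2229]
eef_rot: [0.0, 0.114, 0.993, 0.0]
ft_force: [0.5, -0.2, -0.6]
opening: 0.053
grasp_force: 0.0
clock: 2.43
eef_pos: [0.5353, 0.2167, 0.2231]
eef_rot: [0.002, 0.12, 0.993, -0.002]
ft_force: [0.5, -0.7, -0.5]
opening: 0.0519
grasp_force: 0.0
```

```bash
python3 -m jog '{"claw":[0.2,0.2,0.2,0.2,0.2,0.2],"linear":[[0,0,-3],[0,0,-6],[0,0,-9],[0,0,-12],[0,0,-12],[0,0,-12]],"roll":[0,0,0,0,0,0]}'
python3 - <<'E'
from fit import *
t=cams.capture("top");save(t,"t1.png");s=cams.capture("scene")
o=arm.get_obs();print(o["eef_pos"],o["qpos"]);q=o["eef_rot"];print(R.from_quat([*q[1:],q[0]]).as_matrix()[:,1])
print(proj(t,o["eef_pos"]),proj(s,o["eef_pos"]))
save(s,"s1.png")
cv2.imwrite("pics/s1c.png",cv2.resize(cv2.imread("pics/s1.png")[150:370,380:600],None,fx=2.5,fy=2.5))
E
```

```text
clock: 2.93
eef_pos: [0.5292, 0.2252, 0.1017]
eef_rot: [-0.001, 0.114, 0.993, -0.001]
ft_force: [0.0, -0.4, 1.1]
opening: 0.0521
grasp_force: 0.0
[0.53133164 0.22609543 0.1043719 ] [-0.59179458  0.43994654  0.15132783  1.8954125  -0.08894571  0.80956737
  0.94857447]
[0.22678504 0.97394276 0.00201033]
[[164.20330007 257.02835386]] [[493.6780085  267.25007468]]
```

View pics/s1c.png

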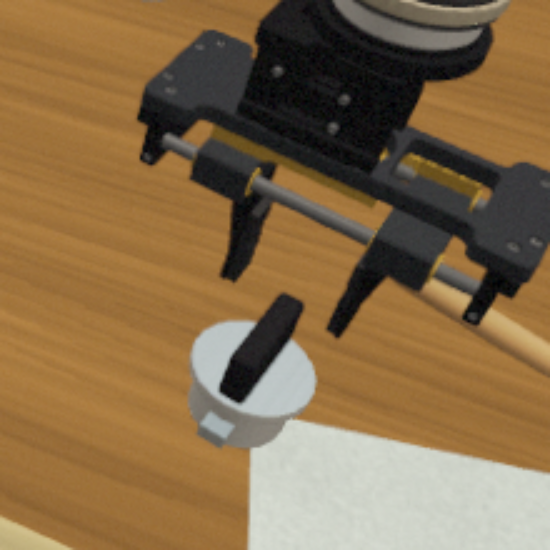

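The fingers straddle the wing (crop about (255,345)) and are well aligned, so I'll descend and grip.

```bash
python3 -m jog '{"claw":[0.2,0.2,0.2,0.2,0.2],"linear":[[0,0,-2],[0,0,-4],[0,0,-5.6],[0,0,-5.6],[0,0,-5.6]],"roll":[0,0,0,0,0]}'
python3 -m jog '{"claw":[-1,-1,-1,-1,-1,-1,-1,-1],"linear":[[0,0,0],[0,0,0],[0,0,0],[0,0,0],[0,0,0],[0,0,0],[0,0,0],[0,0,0]],"roll":[0,0,0,0,0,0,0,0]}' 50
```

```text
clock: 3.45
eef_pos: [0.5309, 0.2259, 0.048]
eef_rot: [0.001, 0.114, 0.993, 0.001]
ft_force: [0.3, -0.4, -0.8]
opening: 0.0523
grasp_force: 0.0
clock: 4.12
eef_pos: [0.53, 0.2252, 0.0466]
eef_rot: [-0.0, 0.114, 0.993, -0.0]
ft_force: [-0.2, -1.1, 1.6]
opening: 0.0159
grasp_force: 49.9
```

```bash
python3 -m jog '{"claw":[-1,-1,-1,-1,-1,-1,-1],"linear":[[0,0,2],[0,0,5],[0,0,8],[0,0,11],[0,0,14],[0,0,16],[0,0,16]],"roll":[0,0,0,0,0,0,0]}'
python3 -m jog '{"claw":[-1,-1,-1,-1,-1,-1,-1,-1],"linear":[[-0.2,-2,0],[-0.5,-4.5,0],[-0.7,-7.5,0],[-1,-10.5,0],[-1.2,-13.5,0],[-1.4,-16.5,0],[-1.6,-19,0],[-1.6,-21,0]],"roll":[-1,-2,-3,-4,-5,-5,-5,-5]}'
python3 -m jog '{"claw":[-1,-1,-1,-1,-1,-1,-1,-1],"linear":[[-0.2,-3,0],[-0.5,-6,0],[-0.7,-9,0],[-1,-12,0],[-1.2,-15,0],[-1.4,-18,0],[-1.6,-20.5,0],[-1.6,-22.1,0]],"roll":[0,0,0,0,0,0,0,0]}'
python3 -m jog '{"claw":[-1,-1,-1,-1],"linear":[[0,0,-1],[0,0,-2],[0,0,-2],[0,0,-2]],"roll":[0,0,0,0]}'
python3 - <<'E'
from fit import *
t=cams.capture("top");s=cams.capture("scene");save(t,"t2.png");save(s,"s2.png")
o=arm.get_obs();print(o["eef_pos"],o["qpos"]);q=o["eef_rot"];print(R.from_quat([*q[1:],q[0]]).as_matrix()[:,1])
u=proj(s,[.4975,-.2063,.14])[0].astype(int);v=proj(t,[.4975,-.2063,.14])[0].astype(int);print(u,v)
c=[cv2.resize(cv2.imread(f"pics/{n}2.png")[w[1]-65:w[1]+65,w[0]-65:w[0]+65],None,fx=3,fy=3) for n,w in(("s",u),("t",v))]
cv2.imwrite("pics/st2.png",np.hstack(c))
E
```

```text
clock: 4.7
eef_pos: [0.5323, 0.2265, 0.2106]
eef_rot: [0.003, 0.114, 0.993, 0.002]
ft_force: [1.5, 0.4, -3.6]
opening: 0.0159
grasp_force: 49.9
clock: 5.37
eef_pos: [0.5115, 0.0123, 0.204]
eef_rot: [-0.002, 0.159, 0.987, -0.001]
ft_force: [-0.1, -0.9, -3.9]
opening: 0.0157
grasp_force: 49.9
clock: 6.03
eef_pos: [0.4952, -0.2088, 0.2041]
eef_rot: [-0.002, 0.16, 0.987, -0.001]
ft_force: [0.1, -0.5, -4.0]
opening: 0.0158
grasp_force: 49.9
clock: 6.37
eef_pos: [0.4969, -0.2036, 0.1844]
eef_rot: [-0.002, 0.156, 0.988, 0.001]
ft_force: [1.0, -0.3, -3.5]
opening: 0.0156
grasp_force: 49.9
[ 0.49811093 -0.20432225  0.18603721] [-0.01518502  0.29349596  0.40066767  1.91841054 -0.13874347  0.95741874
  1.70705456]
[3.08962295e-01 9.51074236e-01 3.13930561e-04]
[239 149] [431 271]
```

View pics/st2.png

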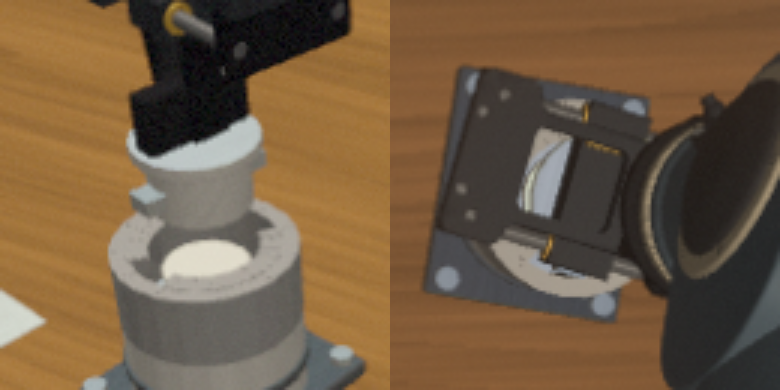

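The scene view shows the cap over the barrel, with its lug at crop (145,195) above the front slot at about (150,265). The wing yaw is -18.0°, which matches the slots, so I'll lower it in small steps and watch the force.

```bash
python3 -m jog '{"claw":[-1,-1,-1,-1,-1],"linear":[[0,-0.07,-1.5],[0,-0.07,-3],[0,-0.07,-3.4],[0,-0.07,-3.4],[0,-0.07,-3.4]],"roll":[0,0,0,0,0]}'
python3 -m jog '{"claw":[-1,-1,-1,-1,-1,-1],"linear":[[0,0,-0.2],[0,0,-0.4],[0,0,-0.6],[0,0,-0.8],[0,0,-0.8],[0,0,-0.8]],"roll":[0,0,0,0,0,0]}'
```

```text
clock: 6.88
eef_pos: [0.4985, -0.206, 0.1531]
eef_rot: [0.0, 0.157, 0.988, 0.0]
ft_force: [0.3, -1.0, -4.4]
opening: 0.0158
grasp_force: 49.9
clock: 7.38
eef_pos: [0.498, -0.2063, 0.1445]
eef_rot: [-0.0, 0.157, 0.988, 0.0]
ft_force: [0.1, 0.1, -3.2]
opening: 0.0155
grasp_force: 49.9
```

The tool is already 2 mm below lug-on-rim height with no contact force, so the lugs are in the slots. Next I push down.

```bash
python3 -m jog '{"claw":[-1,-1,-1,-1,-1,-1,-1],"linear":[[0,0,-0.3],[0,0,-0.6],[0,0,-0.9],[0,0,-1.2],[0,0,-1.4],[0,0,-1.4],[0,0,-1.4]],"roll":[0,0,0,0,0,0,0]}'
python3 -m jog '{"claw":[-1,-1,-1,-1,-1],"linear":[[0,0,-0.3],[0,0,-0.6],[0,0,-0.8],[0,0,-0.8],[0,0,-0.8]],"roll":[0,0,0,0,0]}'
```

```text
clock: 7.97
eef_pos: [0.4986, -0.2066, 0.1312]
eef_rot: [0.001, 0.157, 0.988, 0.0]
ft_force: [-2.0, 0.1, 5.9]
opening: 0.0153
grasp_force: 49.9
clock: 8.38
eef_pos: [0.4987, -0.2066, 0.1236]
eef_rot: [0.001, 0.157, 0.988, 0.0]
ft_force: [-2.8, 1.9, 9.4]
opening: 0.0157
grasp_force: 49.9
```

```bash
python3 -m jog '{"claw":[-1,-1,-1,-1,-1,-1,-1],"linear":[[0,0,-0.05],[0,0,-0.05],[0,0,-0.05],[0,0,-0.05],[0,0,-0.05],[0,0,-0.05],[0,0,-0.05]],"roll":[-5,-10,-15,-20,-25,-30,-30]}'
python3 -m jog '{"claw":[-1,-1,-1,-1,-1,-1,-1],"linear":[[0,0,0],[0,0,0],[0,0,0],[0,0,0],[0,0,0],[0,0,0],[0,0,0]],"roll":[-5,-10,-15,-20,-23,-23,-23]}'
python3 - <<'E'
from h import *
o=arm.get_obs();q=o["eef_rot"];y=R.from_quat([*q[1:],q[0]]).as_matrix()[:,1];print(np.degrees(np.arctan2(y[1],y[0]))-90,o["wrist_torque"],o["eef_pos"],o["ft_force"])
E
```

```text
clock: 8.97
eef_pos: [0.4999, -0.2073, 0.1237]
eef_rot: [0.002, 0.409, 0.913, 0.0]
ft_force: [-1.2, -1.4, 10.2]
opening: 0.0155
grasp_force: 49.9
clock: 9.55
eef_pos: [0.5001, -0.2075, 0.1237]
eef_rot: [0.002, 0.582, 0.813, 0.001]
ft_force: [-0.3, -1.1, 9.1]
opening: 0.0159
grasp_force: 49.9
-71.12450060135498 [-0.11443038  0.1345823  -0.06164992] [ 0.50006071 -0.20746543  0.12368829] [-0.26235883 -1.10043572  9.14021692]
```

```bash
python3 -m jog '{"claw":[-1,-1,-1,-1],"linear":[[0,0,0],[0,0,0],[0,0,0],[0,0,0]],"roll":[-2,-4,-4,-4]}'
python3 - <<'E'
from h import *
o=arm.get_obs();q=o["eef_rot"];y=R.from_quat([*q[1:],q[0]]).as_matrix()[:,1];print(np.degrees(np.arctan2(y[1],y[0]))-90,o["wrist_torque"],o["eef_pos"],o["ft_force"])
E
python3 -m jog '{"claw":[-1,-1,-1,-1,-1,-1],"linear":[[0,0,0.2],[0,0,0.4],[0,0,0.6],[0,0,0.8],[0,0,0.8],[0,0,0.8]],"roll":[-4,-4,-4,-4,-4,-4]}'
```

```text
clock: 9.88
eef_pos: [0.4989, -0.2075, 0.1236]
eef_rot: [0.001, 0.609, 0.793, 0.0]
ft_force: [-3.3, 0.6, 11.0]
opening: 0.016
grasp_force: 50.0
-75.07198296074135 [-0.06926139  0.6551865   0.25046418] [ 0.49885315 -0.20748699  0.12357795] [-3.32076843  0.63265802 11.0196476 ]
clock: 10.38
eef_pos: [0.4979, -0.2069, 0.1302]
eef_rot: [0.0, 0.636, 0.771, -0.0]
ft_force: [-0.5, -2.7, -4.9]
opening: 0.016
grasp_force: 50.9
```

The spring load has moved onto the pocket roofs: force went from +11 N to -5 N and the tool rose to 0.130, so the cap is locked. I'll relax the twist a little and let go.

```bash
python3 -m jog '{"claw":[-1,-1,-1,0,0,0,0,0],"linear":[[0,0,0],[0,0,0],[0,0,0],[0,0,0],[0,0,0],[0,0,0],[0,0,0],[0,0,0]],"roll":[1,2,2,2,2,2,2,2]}' 10
python3 -m jog '{"claw":[0,0,0,0,0,0,0],"linear":[[0,0,2],[0,0,4],[0,0,7],[0,0,10],[0,0,10],[0,4,10],[0,8,10]],"roll":[0,0,0,0,0,0,0]}'
python3 -m jog '{"claw":[0,0,0,0,0,0,0],"linear":[[0,4,0],[0,8,0],[0,12,0],[0,14,0],[0,14,0],[0,14,0],[0,14,0]],"roll":[0,0,0,0,0,0,0]}'
python3 - <<'E'
from fit import *
t=cams.capture("top");s=cams.capture("scene");save(s,"s3.png");save(t,"t3.png")
print(arm.get_obs()["ft_force"])
for p in(t,s):
  for h in (.008,.013): 
    try: print(h,fitwing(p,[.4975,-.2063,-1.33],.11+h+.004),fitc([p],[.4975,-.2063],[(.036,.11+h+.004)]))
    except Exception as e: print(e)
u=proj(s,[.4975,-.2063,.12])[0].astype(int);v=proj(t,[.4975,-.2063,.12])[0].astype(int)
c=[cv2.resize(cv2.imread(f"pics/{n}3.png")[w[1]-65:w[1]+65,w[0]-65:w[0]+65],None,fx=3,fy=3) for n,w in(("s",u),("t",v))]
cv2.imwrite("pics/st3.png",np.hstack(c))
E
```

```text
clock: 11.05
eef_pos: [0.4982, -0.2056, 0.1299]
eef_rot: [-0.0, 0.623, 0.782, 0.0]
ft_force: [-0.1, 0.8, -0.6]
opening: 0.0397
grasp_force: 0.0
clock: 11.63
eef_pos: [0.4979, -0.1276, 0.2306]
eef_rot: [0.001, 0.626, 0.78, 0.0]
ft_force: [1.2, 1.5, -0.6]
opening: 0.0434
grasp_force: 0.0
clock: 12.22
eef_pos: [0.4979, 0.0127, 0.2299]
eef_rot: [0.0, 0.624, 0.782, -0.0]
ft_force: [0.3, -0.7, 0.3]
opening: 0.0436
grasp_force: 0.0
[ 0.48292799 -0.7070619  -0.02351996]
0.008 (array([ 0.49655768, -0.20833541, -1.36098442]), np.float64(-0.7711442786069652), np.uint64(494)) (array([ 0.49802005, -0.20596566]), np.float64(1.5373669862747192))
0.013 (array([ 0.49786245, -0.20933441, -1.31648724]), np.float64(-0.7524271844660194), np.uint64(493)) (array([ 0.497881  , -0.20501931]), np.float64(1.527990460395813))
0.008 (array([ 0.49138814, -0.21328959, -1.52216187]), np.float64(-0.8485838779956427), np.uint64(781)) (array([ 0.49324829, -0.21115136]), np.float64(1.510473608970642))
0.013 (array([ 0.49814388, -0.2079405 , -1.53167127]), np.float64(-0.834941050375134), np.uint64(781)) (array([ 0.47506367, -0.22527317]), np.float64(1.359573245048523))
```

View pics/st3.png

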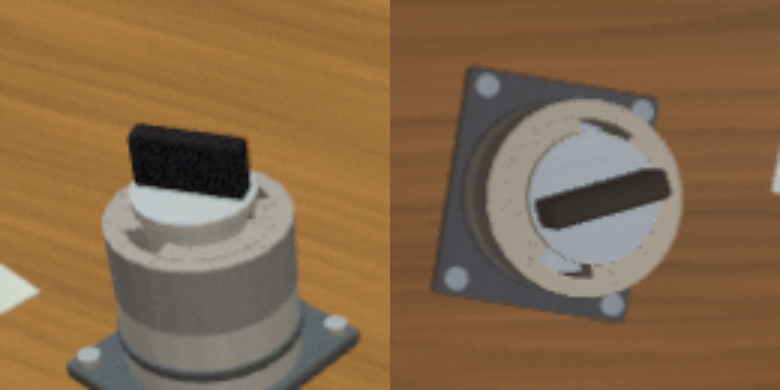

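The cap sits upright and centred on the barrel with its lugs under the lip, away from the slots, and nothing is touching it. The two cameras only agree on its position at the 13 mm locked height, not at 8 mm.

```bash
python3 -c "
from bench import job
print(job.hand_in())"
```

```text
the job is handed in; nothing more can be done
None
```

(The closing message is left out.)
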